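Bring the third cell into the beam of a photometer and read it

TASK

The photometer is loaded and its cell changer is parked. First push the hinged compartment lid fully shut, then, with a fingertip against the side of the upright lever, slide the lever from its parked end through its clicks and stop at the third click without running past it, then press the wide key fully down and let it come up again. Push and press only, do not pinch the lever; leave the two round keys and the other things on the bench alone, and finish clear of everything.

Things in the scene. Friction and masses are not known exactly. Their poses are not given: they have to be found in the camera images.
- photometer: white bench photometer, fixed, 284 (x) x 404 (y) x 134 mm. Origin: centre of its underside; its x points to its back, y to its left seen from the front, z up; the front faces the robot, turned a little. Flat deck at z = 100; along the left edge (y 110 to 202) a console rises to z = 134, behind the lid (x over 104) a cover to 128. The cell compartment in the middle is open until the lid is shut
- lid (a joint): angle of the lid in rad: 0 = shut flat on the deck, larger = front edge raised; starts 0.6 to 1.0. Hinge along the photometer's y at the back of the lid. The hinge is stiff: the lid stays where it is left; 2 to 5 N downward on its front half pushes it shut
- lid_hinge (a point): middle of the hinge line of the lid, on the photometer at x = 88, z = 104.5 mm
- lid_edge (a point): middle of the upper front edge of the lid; moves with the lid. The lid is a grey plate 145 (from hinge to front edge) x 188 wide x 12 thick; shut, its top face lies at z = 112.5 of the photometer, and this edge at x = -57. A 10 mm lip projects in front
- lever (a joint): position of the cell changer's lever in m: 0 = parked at the left end of its slot, growing as it slides to the photometer's right (-y). Click stops at 0.018, 0.036, 0.054 (the third) and 0.072, end at 0.076. Half-way between stops (0.009, 0.027, 0.045, 0.063) is a ridge: about 4 to 5 N pushes it over, then it snaps forward by itself into the next stop and stays there
- lever_push (a point): centre of the left (+y) side face of the lever's black cap, on which to push; moves with it. The cap is 24 (x) x 16.4 (y, along the slot) mm, its sides 6 to 32 above the deck, top at 36; this point 19 above the deck, at x = -95, y = 48 of the photometer when parked. Index lines beside the slot mark the parked place (long) and the stops (short)
- read_key (a joint): travel of the wide key in m: 0 = up, 0.004 = fully down; 5 N presses it fully down, springs back
- read_key_top (a point): centre of the top of the wide key, 26 (x) x 46 (y), 8 above the deck at the right front corner (x = -106, y = -150 of the photometer)
- round_key_0 (a joint): travel in m (0 = up) of the front one of two small round keys, 18 mm diameter, 8 above the deck, 71 mm behind the wide key; to be left alone
- round_key_1 (a joint): travel in m (0 = up) of the rear round key, 121 mm behind the wide key; to be left alone
- wash_bottle: clear plastic wash bottle with a bent spout, 75x103x242, standing right of the photometer (mm); bystander, origin at the centre of its underside
- vol_flask: glass volumetric flask, 67 diameter, 217 high, standing right of the photometer (mm); bystander, origin at the centre of its underside
- beaker: large glass beaker, 124 diameter, 158 high, at the right front (mm); bystander, origin at the centre of its underside
- reagent_2: brown reagent bottle with white cap, 48 diameter, 106 high, left of the photometer (mm); bystander, origin at the centre of its underside
- timer: flat grey bench timer 58x64x20, lying on the rear right corner of the photometer's deck (mm); bystander, origin at the centre of its underside
- marker_red: marker pen 132 long, lying on the bench in front of the photometer (mm); bystander, origin at the centre of its underside
- stopper_1: glass stopper 49 long, lying left of the photometer (mm); bystander, origin at the centre of its underside

How it is judged:
On the way, in this order (a step that is already met when the one before it is completed fails the run):
1. the lid is pushed shut while the lever is still parked (value of joint lid below 0.04 rad and value of joint lever below 0.006 m), for 0.2 s.
2. the lever rests in the third click stop, the lid shut (value of joint lever between 0.0505 and 0.0575 m and value of joint lid below 0.04 rad and value of joint read_key below 0.001 m), for 0.3 s.
3. the wide key is pressed fully down with lid shut and lever in the third stop (value of joint read_key above 0.003 m and value of joint lever between 0.0505 and 0.0575 m and value of joint lid below 0.04 rad), for 0.1 s.
At the end, for the whole second after the job is handed in: the lid is shut (under 0.04 rad, about 6 mm at its front edge), the lever rests within 3.5 mm of the third click stop, the wide key has been pressed at least 3 mm and is up again (within 1 mm) (all of step 2 and velocity of joint lever below 0.005 m/s); the robot touches nothing.
It fails at once if the lever ran past the third click stop (value of joint lever above 0.063 m).
It fails at once if the lever was pinched: both of its sides gripped at once (contact force between the fingers and lever_c1 above 1 N and contact force between the fingers and lever_c2 above 1 N).
It fails at once if the wide key was pressed before the lid was shut and the lever stood in the third stop (value of joint read_key above 0.003 m and not (value of joint lever between 0.0505 and 0.0575 m and value of joint lid below 0.04 rad)).
It fails at once if a round key was pressed (value of joint any of round_key_0, round_key_1 above 0.002 m).
It fails at once if a bystander was pushed, lifted or knocked over (distance of any of wash_bottle, vol_flask, beaker, reagent_2, timer, marker_red, stopper_1 from where it was at the start of the episode above 0.02 m).
It also fails if it takes over 67 s, if anything falls off the work surface, if the arm or the gripper's body presses on something with over 40 N, if the wrist force passes 120 N, or if a joint passes its speed limit or range.

ROBOT

A 6-joint arm with a two-finger parallel gripper is mounted at the origin on a cart in front of the work surface, level with it; the furniture and walls round the work are solid. World frame = base frame: x ahead of the robot, y to its left, z up, the work surface at z = 0. Lengths are in m, angles in rad, forces in N, time in s.
With the tool pointing down it reaches from about 0.3 to 0.875 m from the base axis. Payload 6.4 kg.
Tool frame: the origin (TCP) lies at the very end of the fingers, on their centre line; the grasp point (between the pads) lies 19 mm behind it; z points along the fingers, y is the direction in which the jaws open and shut (so a half turn about z gives the same grasp; the last joint's range is limited). The gripper opens to 85 mm and grips with 20 to 120 N. Pads are 22 mm wide; open, the fingers measure 114 mm over their backs; the gripper's body (76 mm by 85 mm) begins 54 mm behind the grasp point. The pads swing forward as they close: fully open they stand 13 mm farther back than shut.
Start: joints at [-1.431, 0.181, 1.607, -0, 1.354, -0.206], TCP at [0.195, -0.541, 0.231] pointing down, gripper open.
Joint ranges: [-2.99, 2.99], [-0.89, 2.07], [0.3, 2.58], [-1.14, 4.28], [0, 2.63], [-3.12, 3.12]. Speed limits (rad/s): [2.57, 2.57, 3.01, 3.14, 3.14, 3.14].

INTERFACE

Orientations are given as a unit quaternion [w, x, y, z].
In Python, from bench import telemetry, imaging, ctrl gives the robot as it stands.
- The arm moves only by the shell command python3 -m pendant 'ROWS' [OPENING]. ROWS is JSON, a list that holds one entry, the list of rows, each a list of 6 numbers: the shift along the tool's x, y, z in units of 200 mm (1.0 is 200 mm), then the turn, a rotation vector about the tool's x, y, z in units of pi rad (1.0 is pi rad). In form: [[[tx, ty, tz, rx, ry, rz], ...]]. A call has 1 to 12 rows; each row shifts and turns the pose as measured when the row begins, along the tool's axes as they then stand; what a row does not reach is not made up. A row lasts 1/8 s, in which the tool goes at most 62.5 mm and 10.7 degrees, less where a joint would pass 70% of its speed; a pose out of reach is approached as far as the arm can. A call with a number of a shift or a turn outside -1 to 1 is refused whole. A call with a gripper value outside its range is refused whole. OPENING is the closure, from 0 (fully open) to 1 (shut), set as the call begins (- or left out, the last holds). The fingers move at their own pace and stop on an object; the grip force is fixed at half the most. Time passes only in rows, so rows that do not move let the fingers close. It gives the time, the measured TCP pose, the force and the opening at its end, in the units of the state.
- telemetry.get_obs(): the state, without advancing time (a new reading comes with each control period).
- imaging.camera(name): name is "scene" or "top" or "wrist"; returns a dict with "pixels" (420x560x3 uint8, blue, green, red), "vfov" (degrees; the focal length in pixels is half the picture's height over the tangent of half this angle, whatever the lens; pixels are square), "cx", "cy" (the principal point, pixels), "R" (3x3) and "t" (3): a world point X has camera coordinates R X + t. Camera axes: x right, y down, z forward; pixel columns grow to the right and rows downward; lengths in m; the calibration is good to about 2 mm. The wrist camera is an equidistant fisheye: a pixel r from the principal point sees the ray r / f radians off the axis. A picture is of the moment at which its call begins. There is no depth.
- ctrl.hand_in(): hands the job in, once; it reports no verdict.
The state is a dict: "time_s": time; "q": joint angles; "dq": joint speeds; "joint_efforts": joint torques, N m; "eef_pos": TCP position; "eef_rot": TCP orientation; "wrist_force": force on the tool from outside, world axes, zero at the start; "torque": the same for the moment, N m; "opening": opening from 0.0 (shut) to 1.0 (fully open).
Only numpy, scipy, OpenCV 4.12 (cv2) and the standard library are available. Lean on these libraries where they do the work, as an engineer would, in place of code of your own. Each camera call takes 0.05 s, during which the arm holds its last target.

## Working session

There is one attempt and no reset: what is moved stays moved. The work goes in short steps, Python scripts to look and compute and a shell command to move; the robot and the scene stay as the last step left them, time stands still between calls to the robot, and variables do not carry over. Pictures are saved under pics/ and viewed, and the job is handed in when it is done.

```bash
ls; mkdir -p pics; cat > h.py <<'E'
import numpy as np,cv2,json
from bench import telemetry,imaging,ctrl
def snap(n,f):
    c=imaging.camera(n); cv2.imwrite('pics/'+f,c['pixels'].copy())
    np.savez('pics/'+f+'.npz',**{k:np.array(v) for k,v in c.items()})
    return c
def load(f): return dict(np.load('pics/'+f+'.npz'))
def foc(c): return c['pixels'].shape[0]/2/np.tan(np.radians(float(c['vfov']))/2)
def ray(c,u,v):
    f=foc(c); d=np.array([(u-c['cx'])/f,(v-c['cy'])/f,1.]); R=np.array(c['R']);t=np.array(c['t'])
    return -R.T@t, R.T@d
def onz(c,u,v,z):
    o,d=ray(c,u,v); return o+d*(z-o[2])/d[2]
def proj(c,X):
    p=np.array(c['R'])@np.array(X)+np.array(c['t']); f=foc(c); return np.array([c['cx']+f*p[0]/p[2],c['cy']+f*p[1]/p[2]])
def tri(c1,a,c2,b):
    o1,d1=ray(c1,*a);o2,d2=ray(c2,*b)
    s=np.linalg.lstsq(np.stack([d1,-d2],1),o2-o1,rcond=None)[0]
    p,q=o1+d1*s[0],o2+d2*s[1]; return (p+q)/2,np.linalg.norm(p-q)
E
python3 - <<'E'
from h import *
for n in['scene','top','wrist']:
    c=snap(n,n+'0.png'); print(n,c['vfov'],c['cx'],c['cy'],-np.array(c['R']).T@c['t'],np.array(c['R'])[2])
print(telemetry.get_obs())
E
```

```text
pics
scene 46.22758178714411 277.48087109457595 209.72084822901058 [-0.58016226  0.75626969  0.84141899] [ 0.72755224 -0.47792963 -0.49219001]
top 46.33484574529126 276.74681484569027 208.72869273850645 [0.43613829 0.03248263 1.42945335] [ 5.66889414e-02 -3.23692982e-04 -9.98391836e-01]
wrist 65.70646984690485 279.3072586372227 208.70194663248287 [ 0.26556466 -0.51682958  0.37277387] [-0.27750913 -0.09882301 -0.95562686]
{'time_s': 0.15, 'q': array([-1.43129113e+00,  1.81425155e-01,  1.60775018e+00, -3.80195451e-06,
        1.35382797e+00, -2.06307234e-01]), 'dq': array([ 2.13331434e-04, -2.43616523e-03, -2.71176348e-03, -1.62571014e-03,
       -5.70729309e-05,  7.34162719e-04]), 'joint_efforts': array([ 1.82745702e-03, -4.45258892e+01, -3.51689386e+01, -2.28522017e-04,
        5.84424313e-03, -1.72201261e-06]), 'eef_pos': array([ 0.19485405, -0.54052868,  0.23057392]), 'eef_rot': array([-7.04991876e-04,  9.85088609e-01,  1.72046314e-01,  2.16990527e-05]), 'wrist_force': array([ 0.07911269, -0.76002106,  0.06656119]), 'torque': array([0.03492877, 0.04569577, 0.00227018]), 'opening': 0.9989231929786273}
```

View pics/top0.png

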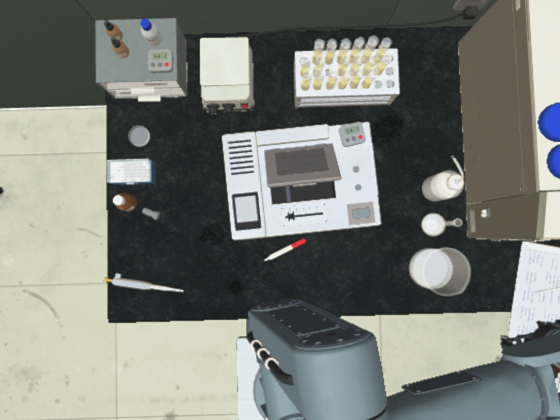

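View pics/scene0.png

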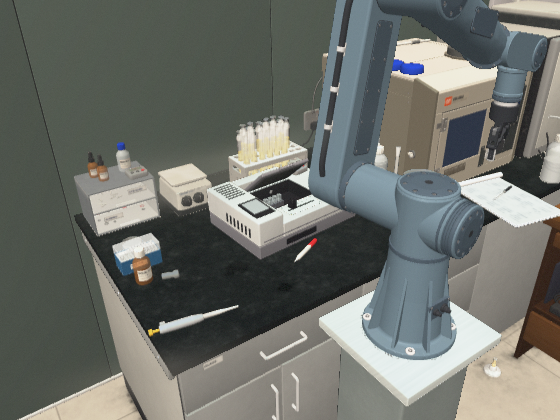

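The top view shows the photometer at about u 222–382, v 122–240, with the raised lid at (302,165), the lever cap near (290,216) and the wide key at (360,213). I'll enlarge it.

```bash
python3 - <<'E'
from h import *
a=load('top0.png')['pixels']
cv2.imwrite('pics/topz.png',cv2.resize(a[115:250,215:390],None,fx=4.5,fy=4.4,interpolation=cv2.INTER_CUBIC))
a=load('scene0.png')['pixels']
cv2.imwrite('pics/scz.png',cv2.resize(a[150:260,195:355],None,fx=5,fy=5,interpolation=cv2.INTER_CUBIC))
E
```

```text
(no output)
```

View pics/topz.png

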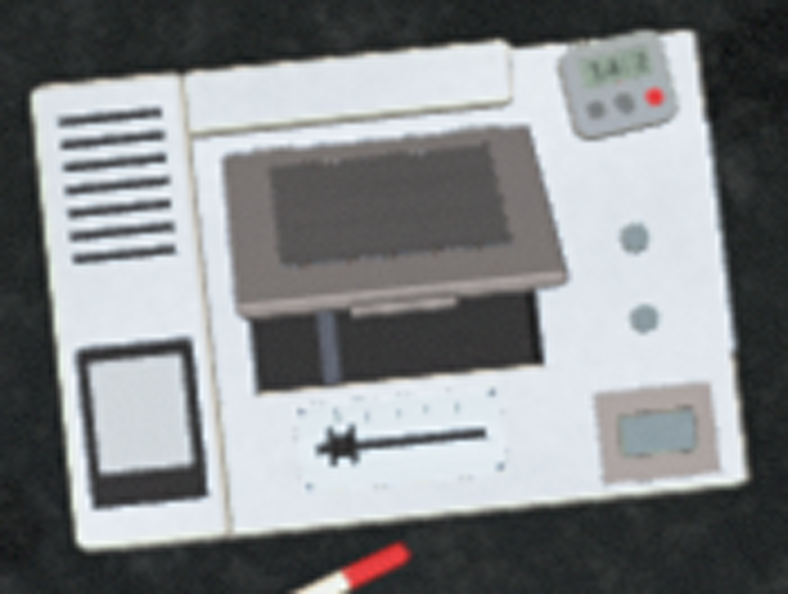

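View pics/scz.png

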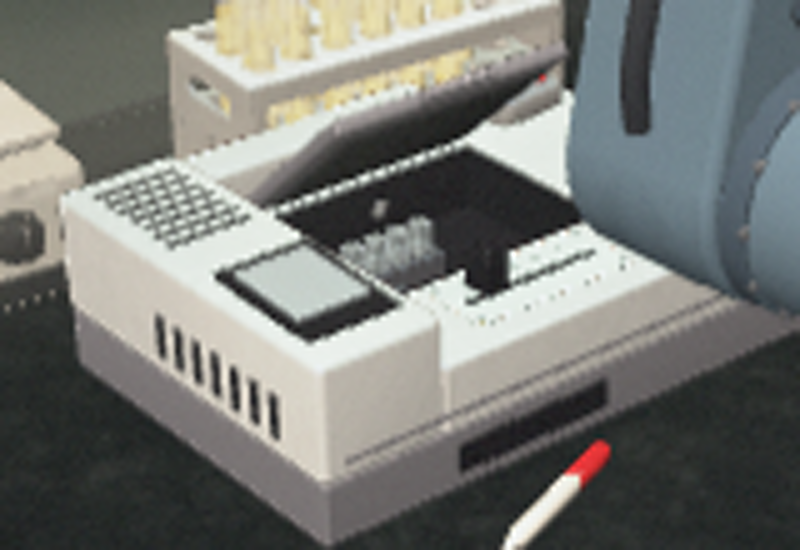

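```bash
cat >> h.py <<'E'
def fit(c,L):
    A=[];B=[]
    P=np.array([onz(c,u,v,z)[:2] for u,v,x,y,z in L]); Q=np.array([[x,y] for u,v,x,y,z in L])/1000
    pm,qm=P.mean(0),Q.mean(0); p=(P-pm)@[1,1j]; q=(Q-qm)@[1,1j]
    th=np.angle(np.sum(p*q.conj())); R=np.array([[np.cos(th),-np.sin(th)],[np.sin(th),np.cos(th)]])
    return th,pm-R@qm,(P-(Q@R.T+(pm-R@qm)))*1000
E
python3 - <<'E'
from h import *
c=load('top0.png')
L=[(749,484,-142,-202,.1),(695,31,142,-202,.1),(32,90,142,202,.134),(80,550,-142,202,.134),(657,433,-106,-150,.108),(644,319,-35,-150,.108),(634,238,15,-150,.108)]
L=[(215+(u+.5)/4.5-.5,115+(v+.5)/4.4-.5,x,y,z) for u,v,x,y,z in L]
th,o,r=fit(c,L); print(th,np.degrees(th),o); print(r.round(1))
R=np.array([[np.cos(th),-np.sin(th)],[np.sin(th),np.cos(th)]])
def W(x,y,z): return np.r_[o+R@[x/1000,y/1000],z/1000]
for n,p in dict(push=(-95,48,119),key=(-106,-150,108),hinge=(88,0,104.5),edge=(-57,0,112.5),captop=(-95,39.8,136),stop3=(-95,39.8-54,100)).items():
    u=proj(c,W(*p)); print(n,W(*p).round(4),((u-[215,115]+.5)*[4.5,4.4]).round())
# lid edge corners: (238,310),(568,283): triangulate angle by hypothesised plane
for a in np.arange(.5,1.1,.1):
    x=88-145*np.cos(a)-8*np.sin(a); z=104.5-0+145*np.sin(a)+8*np.cos(a)
    print(a,[((proj(c,W(x,y,z))-[215,115]+.5)*[4.5,4.4]).round() for y in(94,-94)])
E
```

```text
0.07669456685958942 4.394274992638386 [ 0.58670621 -0.03719773]
[[-0.2  0.5]
 [-0.6  0. ]
 [-2.2 -2. ]
 [ 1.9 -2.1]
 [ 0.5  1.3]
 [ 0.   1. ]
 [ 0.4  1.3]]
push [0.4883 0.0034 0.119 ] [329. 450.]
key [ 0.4925 -0.1949  0.108 ] [660. 434.]
hinge [ 0.6744 -0.0305  0.1045] [376. 149.]
edge [ 0.5299 -0.0416  0.1125] [402. 380.]
captop [ 0.4889 -0.0048  0.136 ] [344. 447.]
stop3 [ 0.4931 -0.0586  0.1   ] [431. 440.]
0.5 [array([241., 365.]), array([571., 331.])]
0.6 [array([240., 351.]), array([572., 317.])]
0.7 [array([238., 335.]), array([573., 301.])]
0.7999999999999999 [array([236., 318.]), array([574., 283.])]
0.8999999999999999 [array([233., 298.]), array([574., 262.])]
0.9999999999999999 [array([231., 276.]), array([573., 241.])]
1.0999999999999999 [array([228., 253.]), array([572., 217.])]
```

```bash
cat >> h.py <<'E'
from scipy.spatial.transform import Rotation as Ro
TH,O=0.0767,np.array([0.5867,-0.0372])
PR=Ro.from_euler('z',TH)
def W(x,y,z): return PR.apply([x/1000,y/1000,z/1000])+np.r_[O,0]
def st(tgt=None):
    s=telemetry.get_obs(); p=s['eef_pos']; w=s['eef_rot']; r=Ro.from_quat([w[1],w[2],w[3],w[0]])
    print('t',round(s['time_s'],2),'local mm',(PR.inv().apply(p-np.r_[O,0])*1000).round(1),'F local',PR.inv().apply(s['wrist_force']).round(2),'open',round(s['opening'],3),'q6',s['q'][5].round(2))
    g=PR*Ro.from_euler('x',np.pi)
    print('rot units',((r.inv()*g).as_rotvec()/np.pi).round(4))
    if tgt is not None: print('shift units (after turn)',(g.inv().apply(W(*tgt)-p)/.2).round(3))
E
python3 -m pendant '[[[0,0,-0.25,0,0,0.043],[0,0,-0.25,0,0,0.043],[0,0,-0.25,0,0,0]]]' 1
python3 - <<'E'
from h import *
st((5,0,270))
c=load('top0.png')
for n,u,v,z in[('beaker',440,270,.158),('wash',442,185,.15),('flask',434,224,.2)]: print(n,onz(c,u,v,z).round(3))
E
```

```text
time_s: 0.52
eef_pos: [0.1944, -0.538, 0.3773]
eef_rot: [-0.008, 0.999, 0.033, -0.001]
wrist_force: [-0.9, -0.5, -0.0]
opening: 0.383
t 0.53 local mm [-429.5 -469.3  377.3] F local [-0.93 -0.4  -0.03] open 0.383 q6 0.07
rot units [-0.0049  0.0003 -0.0033]
shift units (after turn) [ 2.173 -2.346  0.537]
beaker [ 0.338 -0.384  0.158]
wash [ 0.558 -0.402  0.15 ]
flask [ 0.456 -0.36   0.2  ]
```

```bash
python3 -m pendant '[[[0.15,-0.2,0,0,0,0],[0.15,-0.2,0,0,0,0],[0.15,-0.2,0,0,0,0],[0.15,-0.2,0,0,0,0],[0.15,-0.2,0,0,0,0],[0.15,-0.2,0,0,0,0],[0.15,-0.2,0,0,0,0],[0.15,-0.2,0,0,0,0],[0.15,-0.2,0,0,0,0],[0.15,-0.2,0,0,0,0]]]' 1
python3 - <<'E'
from h import *
st((5,0,270))
E
```

```text
time_s: 1.78
eef_pos: [0.4737, -0.1104, 0.3841]
eef_rot: [-0.004, 1.0, 0.029, 0.0]
wrist_force: [0.1, -0.2, 0.1]
opening: -0.0
t 1.77 local mm [-118.3  -64.3  384.1] F local [ 0.07 -0.18  0.11] open -0.0 q6 1.03
rot units [-0.0024 -0.0001 -0.0058]
shift units (after turn) [ 0.616 -0.321  0.57 ]
```

```bash
python3 -m pendant '[[[0.15,-0.08,0.1,-0.0024,0,-0.0058],[0.15,-0.08,0.1,0,0,0],[0.15,-0.08,0.1,0,0,0],[0.15,-0.08,0.1,0,0,0],[0,0,0.08,0,0,0],[0,0,0,0,0,0]]]' 1
python3 - <<'E'
from h import *
st((5,0,230))
snap('scene','scene1.png');snap('wrist','wrist1.png')
E
```

```text
time_s: 2.52
eef_pos: [0.5921, -0.0309, 0.2839]
eef_rot: [0.0, 0.999, 0.042, -0.001]
wrist_force: [-0.2, 1.0, 0.2]
opening: -0.003
t 2.52 local mm [  5.9   5.9 283.9] F local [-0.1   1.    0.15] open -0.003 q6 1.24
rot units [0.0001 0.0005 0.0023]
shift units (after turn) [-0.004  0.029  0.27 ]
```

View pics/scene1.png

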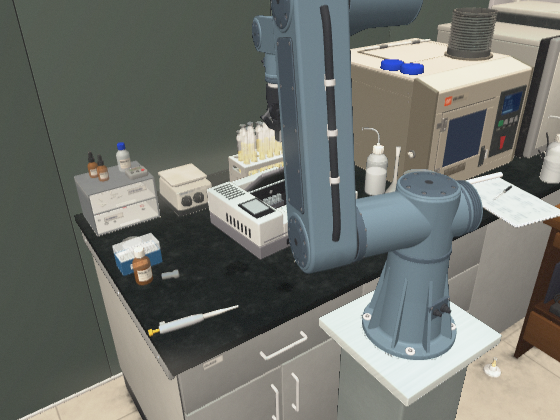

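View pics/wrist1.png

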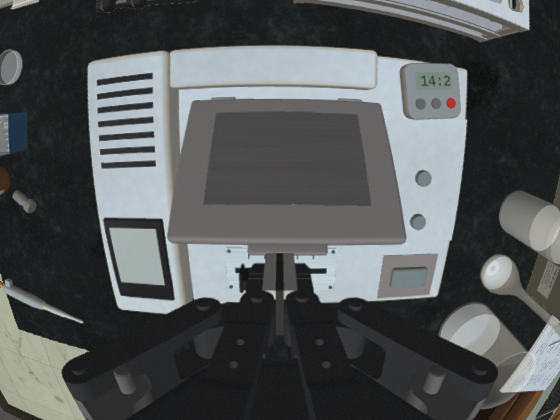

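The wrist view shows the lid from (170,240) to (405,240) at its front edge, the closed fingertips at (280,255), and the rest of the deck untouched. I'm descending onto the lid.

```bash
python3 -m pendant '[[[0,0.03,0.12,0,0,0.002],[0,0,0.1,0,0,0],[0,0,0.06,0,0,0],[0,0,0.06,0,0,0],[0,0,0.06,0,0,0]]]' 1
python3 - <<'E'
from h import *
st((5,0,112))
E
```

```text
time_s: 3.25
eef_pos: [0.5958, -0.0415, 0.212]
eef_rot: [0.003, 0.999, 0.036, 0.007]
wrist_force: [0.7, -0.2, 0.2]
opening: 0.0
t 3.25 local mm [  8.8  -5.  212. ] F local [ 0.68 -0.26  0.19] open 0.0 q6 1.23
rot units [ 0.0021 -0.0047 -0.0013]
shift units (after turn) [-0.019 -0.025  0.5  ]
```

```bash
python3 -m pendant '[[[-0.02,-0.02,0.05,0,-0.004,0],[0,0,0.05,0,0,0],[0,0,0.05,0,0,0],[0,0,0.05,0,0,0],[0,0,0.05,0,0,0],[0,0,0.05,0,0,0]]]' 1
python3 - <<'E'
from h import *
st((5,0,112))
snap('wrist','wrist2.png')
E
```

```text
time_s: 4.0
eef_pos: [0.5921, -0.0378, 0.1487]
eef_rot: [0.003, 0.999, 0.037, 0.001]
wrist_force: [-0.0, 0.1, 1.0]
opening: 0.002
t 4.0 local mm [  5.3  -1.1 148.7] F local [-0.03  0.06  0.98] open 0.002 q6 1.24
rot units [ 0.0022 -0.0008 -0.0011]
shift units (after turn) [-0.002 -0.005  0.183]
```

View pics/wrist2.png

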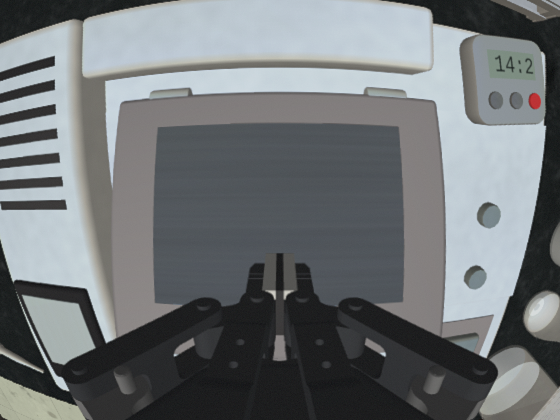

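The fingertips at (280,260) are on the lid's panel and the lid is coming down with them, so I'm continuing.

```bash
python3 -m pendant '[[[0,0,0.05,0,0,0],[0,0,0.05,0,0,0],[0,0,0.04,0,0,0],[0,0,0.03,0,0,0],[0,0,0.02,0,0,0],[0,0,0.015,0,0,0],[0,0,0.015,0,0,0]]]' 1
python3 - <<'E'
from h import *
st((5,0,112))
snap('wrist','wrist3.png')
E
```

```text
time_s: 4.92
eef_pos: [0.5912, -0.038, 0.1124]
eef_rot: [0.004, 0.999, 0.037, -0.001]
wrist_force: [-10.4, 0.6, 20.4]
opening: 0.004
t 4.92 local mm [  4.4  -1.1 112.4] F local [-10.31   1.36  20.35] open 0.004 q6 1.24
rot units [ 0.0024  0.0005 -0.0006]
shift units (after turn) [ 0.003 -0.006  0.002]
```

View pics/wrist3.png

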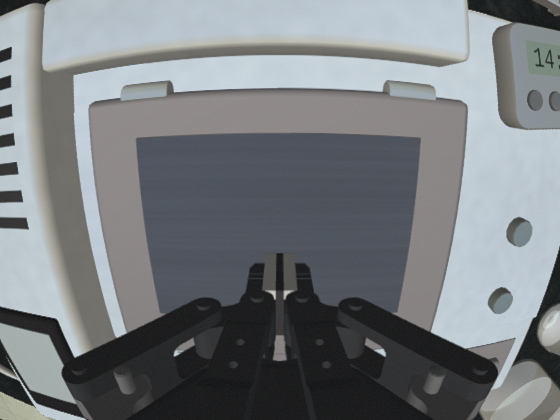

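```bash
python3 -m pendant '[[[0,0,0.005,0,0,0],[0,0,0,0,0,0],[0,0,-0.1,0,0,0],[0,0,-0.2,0,0,0],[0,0,-0.2,0,0,0],[-0.1,-0.1,-0.1,0,0,0],[-0.1,-0.1,0,0,0,0]]]' 1
python3 - <<'E'
from h import *
st((-95,72,190))
snap('wrist','wrist4.png')
snap('top','top4.png')
E
```

```text
time_s: 5.85
eef_pos: [0.5498, -0.0007, 0.2402]
eef_rot: [0.004, 0.999, 0.036, 0.002]
wrist_force: [0.1, 0.4, 0.4]
opening: 0.003
t 5.85 local mm [-34.   39.2 240.2] F local [0.1  0.44 0.37] open 0.003 q6 1.29
rot units [ 0.0028 -0.0011 -0.0013]
shift units (after turn) [-0.305 -0.164  0.251]
```

View pics/wrist4.png

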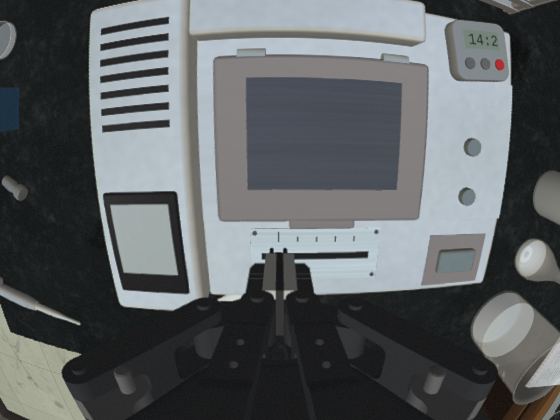

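The lid is flat and shut (front edge at v≈220). The lever is still by the long index line at (278,238). Now I'll go beside the lever, on its left.

```bash
python3 -m pendant '[[[-0.1,-0.06,0,0.0028,0,0],[-0.1,-0.06,0.05,0,0,0],[-0.1,-0.06,0.08,0,0,0],[0,0,0.05,0,0,0],[0,0,0,0,0,0]]]' 1
python3 - <<'E'
from h import *
st((-95,75,113))
snap('wrist','wrist5.png')
E
```

```text
time_s: 6.58
eef_pos: [0.4878, 0.0307, 0.205]
eef_rot: [0.0, 0.999, 0.037, 0.003]
wrist_force: [0.4, -0.2, 0.2]
opening: 0.005
t 6.58 local mm [-93.4  75.2 205. ] F local [ 0.34 -0.22  0.21] open 0.005 q6 1.32
rot units [ 0.0003 -0.002  -0.0008]
shift units (after turn) [-0.008  0.001  0.46 ]
```

View pics/wrist5.png

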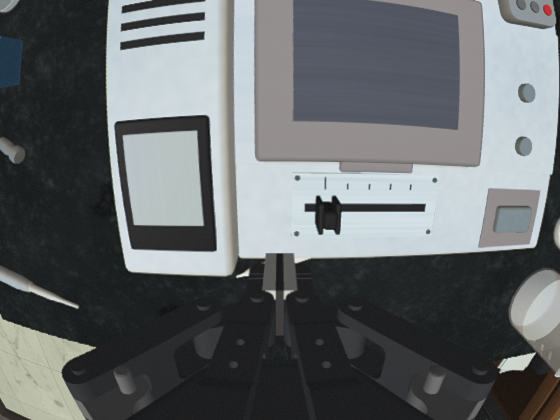

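The lever cap is at (328,214), parked by the long line at (325,183); the fingers are over the gap between it and the console edge (u≈237). I'll check my pose against this view with the fisheye model.

```bash
cat >> h.py <<'E'
def fproj(c,X):
    p=np.array(c['R'])@np.array(X)+np.array(c['t']); f=foc(c); r=np.hypot(p[0],p[1]); a=np.arctan2(r,p[2]); return np.array([c['cx']+f*a*p[0]/r,c['cy']+f*a*p[1]/r])
def fonz(c,u,v,z):
    f=foc(c); d=np.array([u-c['cx'],v-c['cy']]); r=np.hypot(*d); a=r/f; dc=np.r_[d/r*np.sin(a),np.cos(a)]
    R=np.array(c['R']);o=-R.T@np.array(c['t']); w=R.T@dc; X=o+w*(z-o[2])/w[2]; return PR.inv().apply(X-np.r_[O,0])*1000
E
python3 - <<'E'
from h import *
c=load('wrist5.png')
for n,p in dict(tip=(-93.4,75.2,205),cap=(-95,39.8,136),key=(-106,-150,108),r0=(-35,-150,108),stop3=(-95,-14.2,100),park=(-95,39.8,100),slotR=(-95,-40,100)).items(): print(n,fproj(c,W(*p)).round(1))
for n,u,v,z in[('key',512,220,.108),('r0',523,146,.108),('r1',526,93,.108),('conR',237,200,.134),('long',325,183,.1),('s1',348,187,.1),('s2',369,187,.1),('s3',390,187,.1),('s4',410,187,.1),('captop',328,214,.136)]: print(n,fonz(c,u,v,z).round(1))
cv2.imwrite('pics/w5z.png',cv2.resize(c['pixels'][160:300,230:430],None,fx=4,fy=4,interpolation=cv2.INTER_CUBIC))
E
```

```text
tip [275.8 269.1]
cap [327.6 224.9]
key [513.4 222.9]
r0 [524.6 148.9]
stop3 [385.3 209.7]
park [321.2 209.8]
slotR [413.5 209.6]
key [-103.1 -147.3  108. ]
r0 [ -32.5 -147.5  108. ]
r1 [  16.2 -147.3  108. ]
conR [-77.5 102.4 134. ]
long [-73.   37.6 100. ]
s1 [-76.1  18.9 100. ]
s2 [-76.    1.5 100. ]
s3 [-75.7 -16.5 100. ]
s4 [-75.5 -34.5 100. ]
captop [-87.   39.9 136. ]
```

View pics/w5z.png

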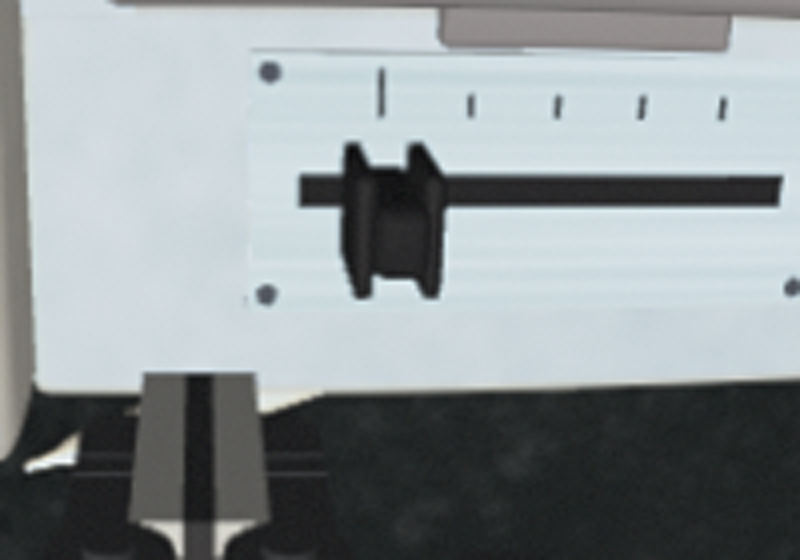

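```bash
python3 -m pendant '[[[-0.008,0,0.12,0,-0.002,0],[0,0,0.12,0,0,0],[0,0,0.1,0,0,0],[0,0,0.06,0,0,0],[0,0,0.02,0,0,0],[0,0,0,0,0,0]]]' 1
python3 - <<'E'
from h import *
st((-95,70,113))
c=snap('wrist','wrist6.png')
cv2.imwrite('pics/w6z.png',cv2.resize(c['pixels'][100:300,180:480],None,fx=2.6,fy=2.6,interpolation=cv2.INTER_CUBIC))
E
```

```text
time_s: 7.38
eef_pos: [0.4945, 0.0271, 0.1234]
eef_rot: [0.002, 0.999, 0.036, 0.005]
wrist_force: [-0.2, -0.5, -0.1]
opening: 0.003
t 7.38 local mm [-87.1  71.2 123.4] F local [-0.2  -0.51 -0.1 ] open 0.003 q6 1.31
rot units [ 0.0012 -0.0029 -0.0015]
shift units (after turn) [-0.04   0.006  0.052]
```

View pics/w6z.png

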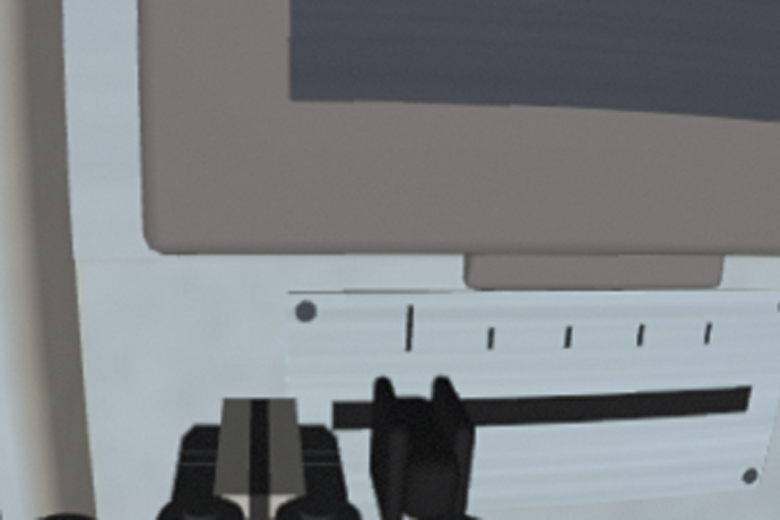

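The finger is at left of the cap with a clear gap, and the lid is shut. I'll correct x and z, then approach.

```bash
python3 -m pendant '[[[-0.04,0,0.04,0,-0.003,0],[0,0,0,0,0,0]]]' 1
python3 - <<'E'
from h import *
st((-95,60,113))
E
python3 -m pendant '[[[0,0.015,0,0,0,0],[0,0,0,0,0,0]]]' 1
python3 - <<'E'
from h import *
st((-95,60,113))
E
```

```text
time_s: 7.68
eef_pos: [0.4867, 0.0264, 0.1161]
eef_rot: [0.002, 0.999, 0.036, 0.001]
wrist_force: [0.1, 0.3, -0.2]
opening: 0.001
t 7.67 local mm [-94.8  71.1 116.1] F local [ 0.1   0.32 -0.16] open 0.001 q6 1.31
rot units [ 0.0014 -0.0004 -0.0014]
shift units (after turn) [-0.001  0.055  0.015]
time_s: 7.92
eef_pos: [0.4873, 0.0232, 0.1166]
eef_rot: [0.002, 0.999, 0.036, 0.001]
wrist_force: [0.5, 0.9, 0.7]
opening: -0.001
t 7.92 local mm [-94.5  67.8 116.6] F local [0.53 0.84 0.68] open -0.001 q6 1.31
rot units [ 0.0015 -0.0007 -0.0014]
shift units (after turn) [-0.002  0.039  0.018]
```

```bash
python3 -m pendant '[[[0,0.015,0.015,0,0,0],[0,0,0,0,0,0]]]' 1
python3 - <<'E'
from h import *
st((-95,60,113))
E
python3 -m pendant '[[[0,0.02,0,0,0,0],[0,0,0,0,0,0]]]' 1
python3 - <<'E'
from h import *
st((-95,60,113))
E
python3 -m pendant '[[[0,0.015,0,0,0,0],[0,0,0,0,0,0]]]' 1
python3 - <<'E'
from h import *
st((-95,60,113))
c=snap('wrist','wrist7.png')
cv2.imwrite('pics/w7z.png',cv2.resize(c['pixels'][150:300,180:480],None,fx=2.6,fy=2.6,interpolation=cv2.INTER_CUBIC))
E
```

```text
time_s: 8.18
eef_pos: [0.4877, 0.0199, 0.1136]
eef_rot: [0.002, 0.999, 0.036, 0.001]
wrist_force: [-0.3, 0.5, -0.6]
opening: 0.002
t 8.18 local mm [-94.4  64.5 113.6] F local [-0.22  0.47 -0.6 ] open 0.002 q6 1.3
rot units [ 0.0015 -0.0009 -0.0014]
shift units (after turn) [-0.003  0.022  0.003]
time_s: 8.43
eef_pos: [0.488, 0.0158, 0.1136]
eef_rot: [0.002, 0.999, 0.036, 0.001]
wrist_force: [1.0, 1.7, 0.0]
opening: -0.002
t 8.43 local mm [-94.4  60.4 113.6] F local [1.15 1.59 0.  ] open -0.002 q6 1.29
rot units [ 0.0014 -0.0008 -0.0015]
shift units (after turn) [-0.003  0.002  0.003]
time_s: 8.68
eef_pos: [0.4882, 0.0135, 0.1136]
eef_rot: [0.001, 0.999, 0.036, 0.001]
wrist_force: [-0.0, 2.5, 0.5]
opening: -0.001
t 8.68 local mm [-94.4  58.1 113.6] F local [0.15 2.48 0.46] open -0.001 q6 1.28
rot units [ 0.0008 -0.0008 -0.0015]
shift units (after turn) [-0.003 -0.01   0.003]
```

View pics/w7z.png

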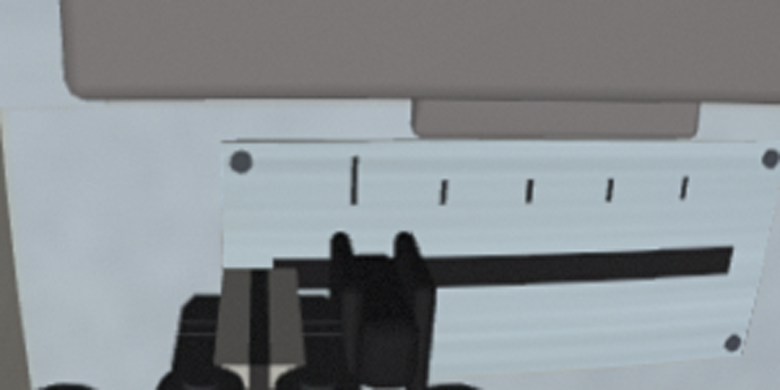

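Contact at TCP y≈60 (force in +y rising). I'm continuing in small pushes.

```bash
cat > s.py <<'E'
from h import *
st()
E
for i in 1; do python3 -m pendant '[[[0,0.02,0,0,0,0],[0,0,0,0,0,0]]]' 1 >/dev/null; python3 s.py;  python3 -m pendant '[[[0,0.02,0,0,0,0],[0,0,0,0,0,0]]]' 1 >/dev/null; python3 s.py; python3 -m pendant '[[[0,0.02,0,0,0,0],[0,0,0,0,0,0]]]' 1 >/dev/null; python3 s.py; done
python3 - <<'E'
from h import *
c=snap('wrist','wrist8.png')
cv2.imwrite('pics/w8z.png',cv2.resize(c['pixels'][150:300,180:480],None,fx=2.6,fy=2.6,interpolation=cv2.INTER_CUBIC))
E
```

```text
t 8.97 local mm [-94.4  54.5 113.6] F local [ 0.32  2.38 -0.31] open 0.003 q6 1.28
rot units [ 0.0006 -0.0009 -0.0014]
t 9.22 local mm [-94.3  49.6 113.7] F local [ 0.85 -0.5  -0.25] open -0.002 q6 1.27
rot units [ 0.0011 -0.0009 -0.0013]
t 9.47 local mm [-94.4  44.7 113.7] F local [ 0.28 -0.77  0.16] open 0.001 q6 1.26
rot units [ 0.0014 -0.0009 -0.0014]
```

View pics/w8z.png

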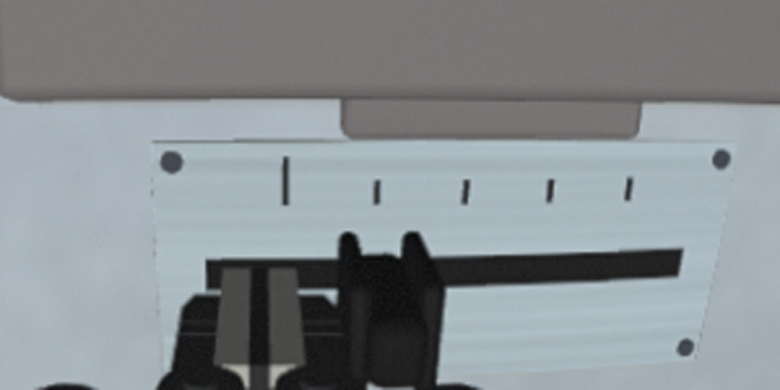

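The lever has snapped to the first click: the cap at (385) zoomed now stands by the first short line (377). On to the second.

```bash

python3 -m pendant '[[[0,0.02,0,0,0,0],[0,0,0,0,0,0]]]' 1 >/dev/null; python3 s.py;  python3 -m pendant '[[[0,0.015,0,0,0,0],[0,0,0,0,0,0]]]' 1 >/dev/null; python3 s.py; python3 -m pendant '[[[0,0.015,0,0,0,0],[0,0,0,0,0,0]]]' 1 >/dev/null; python3 s.py; python3 -m pendant '[[[0,0.015,0,0,0,0],[0,0,0,0,0,0]]]' 1 >/dev/null; python3 s.py
```

```text
t 9.78 local mm [-94.5  41.2 113.6] F local [0.05 2.77 0.73] open 0.004 q6 1.25
rot units [ 0.0009 -0.0008 -0.0014]
t 10.03 local mm [-94.5  38.9 113.6] F local [-0.19  4.21 -0.54] open -0.002 q6 1.24
rot units [ 0.0005 -0.0008 -0.0013]
t 10.28 local mm [-94.5  36.  113.7] F local [ 0.9   2.66 -0.21] open -0.002 q6 1.24
rot units [ 0.0005 -0.0008 -0.0012]
t 10.53 local mm [-94.5  32.  113.7] F local [-0.01  0.53 -0.93] open 0.0 q6 1.23
rot units [ 0.001  -0.0009 -0.0012]
```

```bash

python3 -m pendant '[[[0,0.02,0,0,0,0],[0,0,0,0,0,0]]]' 1 >/dev/null; python3 s.py;  python3 -m pendant '[[[0,0.015,0,0,0,0],[0,0,0,0,0,0]]]' 1 >/dev/null; python3 s.py; python3 -m pendant '[[[0,0.015,0,0,0,0],[0,0,0,0,0,0]]]' 1 >/dev/null; python3 s.py
python3 - <<'E'
from h import *
c=snap('wrist','wrist9.png')
cv2.imwrite('pics/w9z.png',cv2.resize(c['pixels'][150:300,180:480],None,fx=2.6,fy=2.6,interpolation=cv2.INTER_CUBIC))
E
```

```text
t 10.78 local mm [-94.5  27.1 113.7] F local [-0.46 -1.01  0.01] open -0.003 q6 1.22
rot units [ 0.0012 -0.0009 -0.0013]
t 11.03 local mm [-94.6  24.1 113.7] F local [0.01 0.51 0.84] open -0.005 q6 1.22
rot units [ 0.001  -0.0008 -0.0014]
t 11.28 local mm [-94.6  21.9 113.7] F local [0.15 1.88 0.18] open -0.004 q6 1.21
rot units [ 0.0005 -0.0008 -0.0013]
```

View pics/w9z.png

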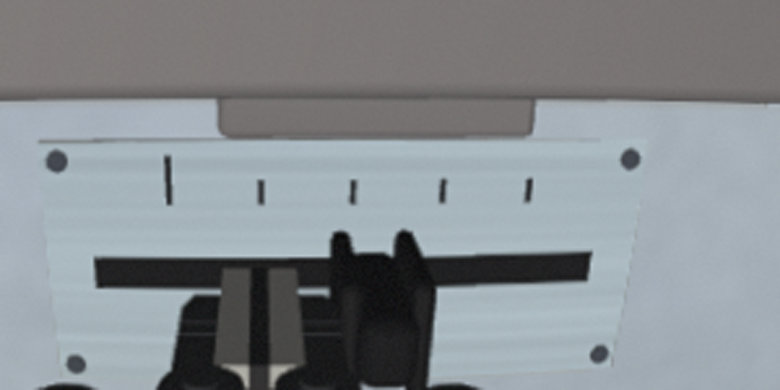

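The lever is just past the second line (352), with contact on. I'll continue gently to cross the third ridge, expected at about TCP y 14–16.

```bash

python3 -m pendant '[[[0,0.015,0,0,0,0],[0,0,0,0,0,0]]]' 1 >/dev/null; python3 s.py;  python3 -m pendant '[[[0,0.012,0,0,0,0],[0,0,0,0,0,0]]]' 1 >/dev/null; python3 s.py
```

```text
t 11.57 local mm [-94.6  19.2 113.7] F local [-0.19  3.14  1.1 ] open 0.003 q6 1.2
rot units [ 0.0004 -0.0008 -0.0012]
t 11.82 local mm [-94.6  15.9 113.7] F local [-0.05 -0.    0.5 ] open -0.002 q6 1.2
rot units [ 0.0008 -0.0009 -0.0012]
```

The force dropped to 0, so it snapped. I'll back off and look.

```bash

python3 -m pendant '[[[0,-0.04,0,0,0,0],[0,-0.05,0,0,0,0],[0,-0.03,-0.1,0,0,0],[0,0,-0.2,0,0,0],[0,0,-0.2,0,0,0],[0,0,-0.1,0,0,0],[0,0,0,0,0,0]]]' 1 
python3 - <<'E'
from h import *
st((-106,-150,180))
c=snap('wrist','wrist10.png')
cv2.imwrite('pics/w10z.png',cv2.resize(c['pixels'][120:300,200:500],None,fx=2.6,fy=2.6,interpolation=cv2.INTER_CUBIC))
E
```

```text
time_s: 12.7
eef_pos: [0.4877, -0.0007, 0.2362]
eef_rot: [0.002, 0.999, 0.037, 0.0]
wrist_force: [-0.5, -0.0, -0.1]
opening: 0.004
t 12.7 local mm [-95.9  44.  236.2] F local [-0.55  0.02 -0.1 ] open 0.004 q6 1.25
rot units [ 0.0011 -0.0001 -0.0007]
shift units (after turn) [-0.051  0.97   0.281]
```

View pics/w10z.png

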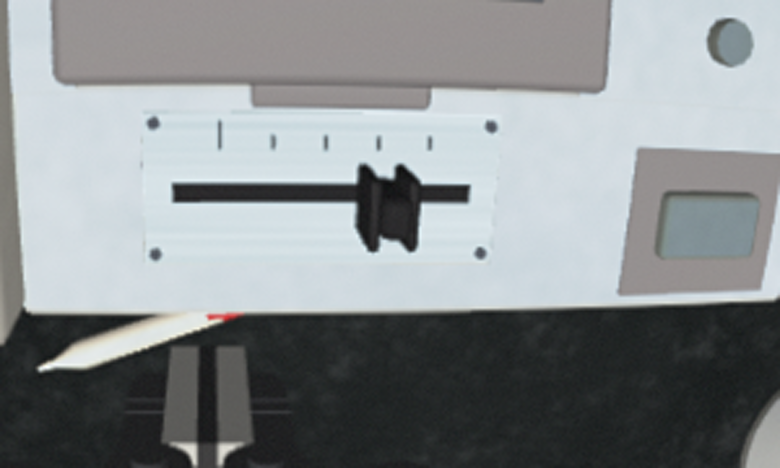

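The lever sits at the third short line (378,143 zoomed) and the lid is shut. Next is the wide key.

```bash

python3 -m pendant '[[[-0.01,0.15,0,0,0,0],[-0.01,0.15,0,0,0,0],[-0.01,0.15,0,0,0,0],[-0.01,0.15,0,0,0,0],[-0.01,0.15,0.06,0,0,0],[0,0.12,0.1,0,0,0],[0,0.08,0.1,0,0,0],[0,0,0,0,0,0]]]' 1 
python3 - <<'E'
from h import *
st((-106,-150,125))
c=snap('wrist','wrist11.png')
E
```

```text
time_s: 13.75
eef_pos: [0.4848, -0.1911, 0.1681]
eef_rot: [-0.003, 0.999, 0.038, -0.009]
wrist_force: [-0.2, -0.0, -0.7]
opening: 0.002
t 13.75 local mm [-113.4 -145.7  168.1] F local [-0.24 -0.   -0.7 ] open 0.002 q6 0.9
rot units [-0.0024  0.0057  0.    ]
shift units (after turn) [0.037 0.022 0.216]
```

View pics/wrist11.png

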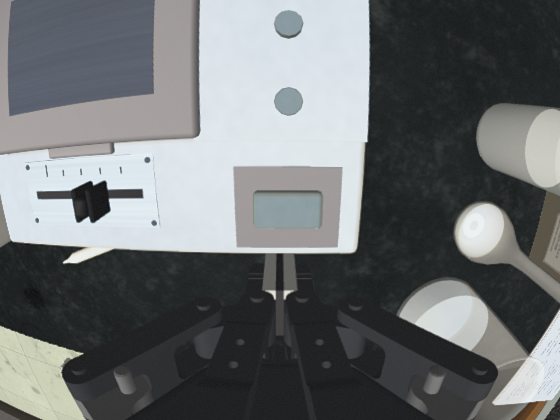

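```bash

python3 -m pendant '[[[0.037,0.022,0.1,-0.0024,0.0057,0],[0,0,0.06,0,0,0],[0,0,0.02,0,0,0],[0,0,0,0,0,0]]]' 1 
python3 - <<'E'
from h import *
st((-106,-150,108))
c=snap('wrist','wrist12.png')
E
```

```text
time_s: 14.3
eef_pos: [0.4938, -0.1922, 0.1338]
eef_rot: [0.001, 0.999, 0.04, 0.001]
wrist_force: [-0.1, 0.3, -0.1]
opening: 0.004
t 14.3 local mm [-104.5 -147.5  133.8] F local [-0.08  0.26 -0.1 ] open 0.004 q6 0.89
rot units [ 0.0004 -0.0008  0.001 ]
shift units (after turn) [-0.007  0.013  0.129]
```

View pics/wrist12.png

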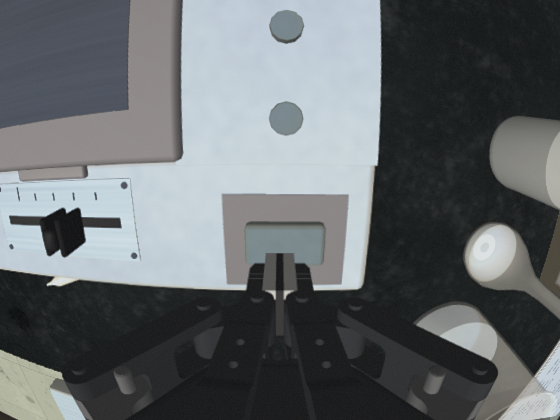

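The fingertip at (280,255) is lined up over the key (245–325, 222–265). Now I press.

```bash

python3 -m pendant '[[[-0.007,0.013,0.05,0,0,0],[0,0,0.04,0,0,0],[0,0,0.02,0,0,0],[0,0,0,0,0,0]]]' 1 >/dev/null; python3 s.py
python3 -m pendant '[[[0,0,0.02,0,0,0],[0,0,0.01,0,0,0],[0,0,0,0,0,0]]]' 1 >/dev/null; python3 s.py
```

```text
t 14.85 local mm [-105.5 -150.7  111.4] F local [-0.45  0.28  0.2 ] open 0.002 q6 0.89
rot units [ 0.0008 -0.0013  0.001 ]
t 15.22 local mm [-105.2 -151.   105.8] F local [-1.67  0.94  3.01] open 0.001 q6 0.89
rot units [ 0.0009 -0.0014  0.001 ]
```

```bash

python3 -m pendant '[[[0,0,0.015,0,0,0],[0,0,0.01,0,0,0],[0,0,0.01,0,0,0]]]' 1 >/dev/null; python3 s.py
python3 -m pendant '[[[0,0,0.015,0,0,0],[0,0,0.015,0,0,0]]]' 1 >/dev/null; python3 s.py
python3 -c "
from h import *
snap('wrist','wrist13.png')"
```

```text
t 15.6 local mm [-104.9 -151.1  103.6] F local [-8.95  5.26 21.51] open -0.007 q6 0.89
rot units [ 0.0011 -0.0012  0.0013]
t 15.85 local mm [-104.9 -151.2  103.4] F local [-11.99   8.01  31.04] open -0.004 q6 0.89
rot units [ 0.0012 -0.0008  0.0017]
```

The key is bottomed out (z≈103.5, 31 N). I'll lift clear.

```bash

python3 -m pendant '[[[0,0,-0.05,0,0,0],[0,0,-0.1,0,0,0],[0,0,-0.2,0,0,0],[0,0,-0.2,0,0,0],[-0.05,0,-0.2,0,0,0],[-0.1,0,-0.15,0,0,0],[-0.1,0,0,0,0,0],[0,0,0,0,0,0],[0,0,0,0,0,0]]]' 1 
python3 - <<'E'
from h import *
st()
c=snap('wrist','wrist14.png');snap('top','top14.png')
for y in (39.8-54,39.8-72): print(fproj(c,W(-95,y,136)))
a=c['pixels']; cv2.imwrite('pics/w14z.png',cv2.resize(a[90:270,90:400],None,fx=2.5,fy=2.5,interpolation=cv2.INTER_CUBIC))
E
```

```text
time_s: 17.02
eef_pos: [0.4429, -0.1996, 0.2888]
eef_rot: [0.003, 0.999, 0.041, 0.003]
wrist_force: [0.6, -0.8, -0.2]
opening: 0.001
t 17.02 local mm [-155.8 -151.   288.8] F local [ 0.5  -0.86 -0.22] open 0.001 q6 0.82
rot units [ 0.0018 -0.0016  0.0017]
[134.76880978 132.18950557]
[151.58063965 131.12121989]
```

View pics/w14z.png

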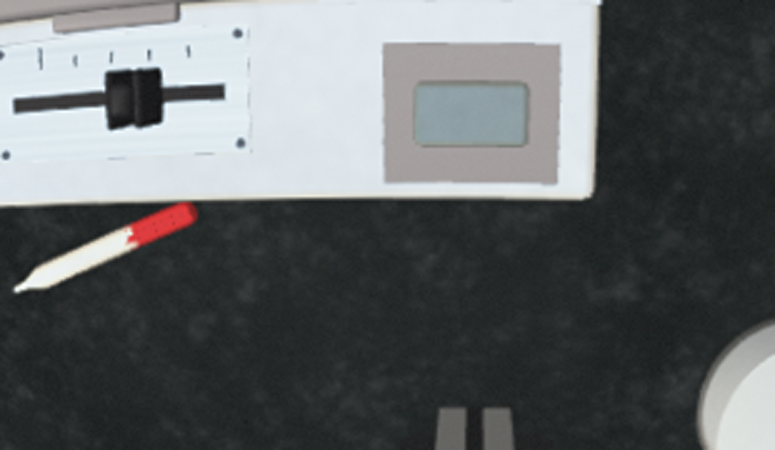

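View pics/top14.png

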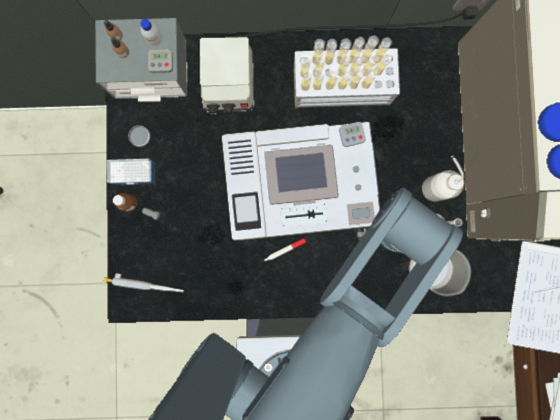

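The cap looks slightly right of my prediction here, so I'll check it against the index lines before handing in.

```bash

python3 - <<'E'
from h import *
c=load('wrist14.png')
f=lambda u:90+(u+.5)/2.5-.5
for u,v in [(40,58),(75,60),(111,57),(149,55),(188,51)]: print('tick',fonz(c,f(u),f(v),.1).round(1))
print('cap top',fonz(c,f(134),f(98),.136).round(1), 'key',fonz(c,f(471),f(114),.108).round(1))
c=load('wrist10.png')
g=lambda u,o:o+(u+.5)/2.6-.5
for u,v in [(220,135),(273,142),(326,142),(378,142),(430,142)]: print('tick10',fonz(c,g(u,200),g(v,120),.1).round(1))
print('cap10',fonz(c,g(388,200),g(205,120),.136).round(1),fonz(c,g(388,200),g(205,120),.119).round(1))
for n in('top0.png','top14.png'):
    a=load(n)['pixels'][195:235,275:335]; cv2.imwrite('pics/z_'+n,cv2.resize(a,None,fx=12,fy=12,interpolation=cv2.INTER_CUBIC))
E
```

```text
tick [-72.6  38.5 100. ]
tick [-75.   20.3 100. ]
tick [-75.2   2.3 100. ]
tick [-75.7 -15.8 100. ]
tick [-75.1 -33.8 100. ]
cap top [-92.4 -23.6 136. ] key [-103.7 -152.1  108. ]
tick10 [-73.   37.4 100. ]
tick10 [-75.4  19.6 100. ]
tick10 [-75.3   1.6 100. ]
tick10 [-75.1 -16.3 100. ]
tick10 [-74.8 -34.7 100. ]
cap10 [-87.4 -12.8 136. ] [-92.1 -16.7 119. ]
```

View pics/z_top14.png

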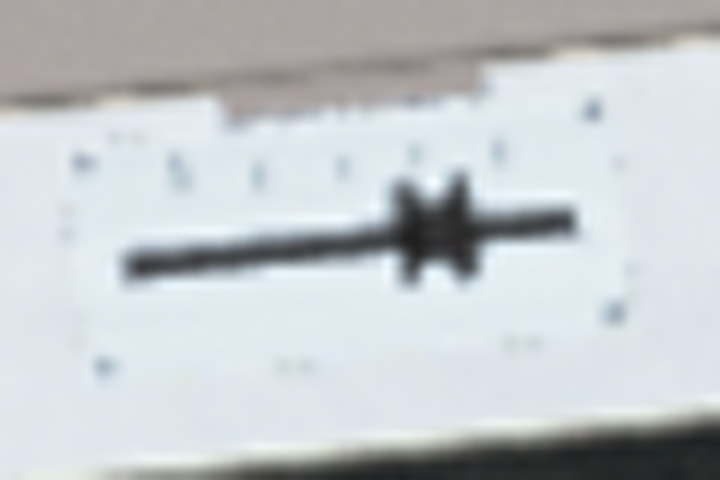

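View pics/z_top0.png

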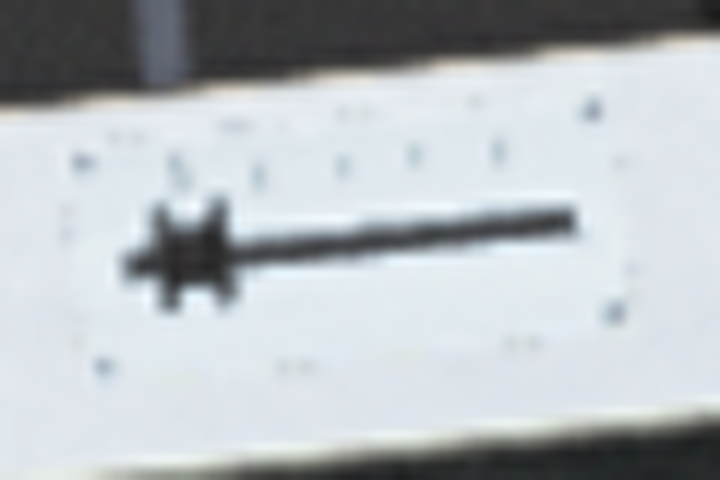

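In the top view the cap moved 20.3 px, against 6.8 px per 18 mm at cap height. That is about 53.5 mm, the third stop. The offset in the oblique wrist view comes from seeing the cap's right side.

```bash
python3 - <<'E'
from h import *
st(); print(ctrl.hand_in())
E
```

```text
t 17.12 local mm [-155.9 -150.8  288.5] F local [-0.41 -0.35  0.13] open 0.002 q6 0.82
rot units [ 0.0016 -0.0013  0.0019]
the job is handed in; nothing more can be done
None
```

I shut the lid, pushed the lever through its clicks to the third stop, and pressed the wide key down and let it up. I handed the job in at about 17 s; the hand-in reports no verdict.

- **Lid:** pressed until the fingertip bottomed out at z = 112.4 mm with about 20 N. It looks flat and shut in every later picture.
- **Lever:** pushed with the closed fingers against its left side only. The force dropped to zero as it went over the third ridge, and I backed off there. From start to end the top view shows it moved about 53.5 mm, against 54 mm for the third stop.
- **Wide key:** pressed to its bottom (z ≈ 103.5 mm, up to 31 N) for over 0.25 s, then released. The last wrist picture shows nothing touching it. It looks up again, though I had no direct reading of its travel.
- **Other things:** everything on the bench looks unmoved in the last top view, except the flask and beaker, which the arm partly hid there. The gripper finished about 150 mm above the instrument, with no force beyond sensor noise.

**Check that disagreed:** in the last oblique wrist picture, the cap centre first read about 9 mm too far right. I put this down to that view showing the cap's right side. The top view, and an earlier wrist picture with the cap at the third index line, both put it at the third stop.

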